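# Sweep spent pull-test stubs into the scrap bay

### The arm

A 7-joint arm with a two-finger parallel gripper is mounted at the origin on the work surface. World frame = base frame: x ahead of the robot, y to its left, z up, the work surface at z = 0. Lengths are in mm, angles in rad, forces in N, time in s.
With the tool pointing down it reaches from about 400 to 875 mm from the base axis. Payload 4.4 kg.
Tool frame: the origin (TCP) lies at the very end of the fingers, on their centre line; the grasp point (between the pads) lies 19 mm behind it; z points along the fingers, y is the line along which they close (so a half turn about z gives the same grasp; the last joint's range is limited). The gripper opens to 85 mm and grips with 20 to 120 N. Pads are 22 mm wide; open, the fingers measure 114 mm over their backs; the gripper's body (76 mm by 85 mm) begins 54 mm behind the grasp point. The pads swing forward as they close: fully open they stand 13 mm farther back than shut.
Start: joints at [-0.066, 0.628, 0.038, 1.517, -0.027, 0.996, -0.02], TCP at [650.014, 0.027, 231.313] pointing down, gripper open.
Joint ranges: [-3.06, 3.06], [-0.37, 2.12], [-1.25, 1.32], [0.18, 2.47], [-1.1, 4.24], [0.23, 1.98], [-2.94, 2.94]. Speed limits (rad/s): [2.57, 2.57, 3.14, 3.14, 3.14, 3.14, 3.14].

### API

Orientations are given as [roll, pitch, yaw] about the fixed x, y, z axes, in that order (R = Rz(yaw) Ry(pitch) Rx(roll)).
In Python, from cell import status, get_image, ctrl, models gives the robot as it stands.
- The arm moves only by the shell command python3 -m handwheel 'ROWS' [OPENING]. ROWS is JSON, a list of rows, each an object with "delta_pos": the shift along the world's x, y, z in cm, a list of three; "yaw": the turn about the world's z in rad. A call has 1 to 10 rows; each row shifts and turns the commanded pose from where the row before left it; what a row does not reach is not made up. A row lasts 1/12 s, in which the tool goes at most 41.7 mm and 7.16 degrees, less where a joint would pass 70% of its speed; a pose out of reach is approached as far as the arm can. A call is refused whole if a number of a shift passes 4.17 or a number of a turn 0.125, either way. A call with a gripper value outside its range is refused whole. OPENING is the opening, from -1 (shut) to 1 (fully open), set as the call begins (- or left out, the last holds). The fingers move at their own pace and stop on an object; the grip force is fixed at half the most. Time passes only in rows, so rows that do not move let the fingers close. It gives the time, the measured TCP pose, the force, the opening and the grip force at its end, in the units of the state.
- status.read_state(): the state, without advancing time (a new reading comes with each control period).
- get_image(name): name is "scene" or "side" or "wrist"; returns a dict with "color" (400x640x3 uint8, red, green, blue), "z_map" (400x640 float32, mm along the optical axis (not along the pixel's ray), 0 where there is no reading), "fx", "fy", "cx", "cy" (pixels), "k1" (the pictures are not rectified: a ray, as slopes to the right and down, at radius r is drawn at 1 + k1 r^2 times it, then the intrinsics apply), "position" and "rotation" of the camera in the world; the wrist camera has in their place "hand_eye" (4x4, takes a point from camera to tool coordinates, whose origin is the TCP and whose axes are the flange's). Camera axes: x right, y up, looking along -z (the intrinsics and any distortion apply to the point x, -y, -z); pixel columns grow to the right and rows downward; lengths in mm; the calibration is good to about 2 mm. A picture is of the moment at which its call begins: read the wrist's pose just before it.
- ctrl.finish_job(): hands the job in; it is judged then, once.
Trained networks look in a picture, given as the dict that the camera call returned (one of the last four; its "shot" number tells which), for a name from the list of things; names that differ only in an ending like _2 or _b are one class to them, and where a whole thing is asked for, a point or a joint stands for the part that bears it (a point fixed in the world has none). Each returns a list of dicts, best first, with "score" (0 to 1); they miss things now and then, are a little off and sometimes report something else, mostly with a low value. They report only what shows in the picture. A call takes as long as a camera call. They do not tell look-alikes from the thing itself.
- models.boxes_of(picture, name): "rect" ([left, top, right, bottom] in pixels, round what is visible of it).
The state is a dict: "clock": time; "qpos": joint angles; "qd": joint speeds; "tau": joint torques, N m; "eef_pos": TCP position; "tool_rot": TCP orientation; "force": force on the tool from outside, world axes, zero at the start; "torque": the same for the moment, N m; "width": finger opening in mm; "gripper_force": force on a finger pad.
Only numpy, scipy, OpenCV 4.12 (cv2) and the standard library are available. Lean on these libraries where they do the work, as an engineer would, in place of code of your own. Each camera call takes 0.05 s, during which the arm holds its last target. There are 200 camera calls.

### The job

The pull tests are finished: with your fingertips, sweep the three spent test stubs (the flat round discs with a square chip on top) along the bench into the three-sided scrap bay, so that all three lie flat and wholly inside it, behind the line of its mouth. Only push them over the bench top: do not pick up, lift or tip any of them, and leave everything else on the bench standing where it is.

Things in the scene. Friction and masses are not known exactly. Their poses are not given: they have to be found in the camera images.
- bay: Three-sided aluminium scrap bay, fixed to the bench: walls 25 mm high, 4 mm thick, no floor or sill. Inside 110 mm deep (own x, -55 at the open mouth to +55 at the back wall) and 170 mm wide (own y, -85 to +85). Origin: centre of the inside, on the bench; x points from mouth to back wall, z up. The mouth looks roughly to +y; place and yaw vary.
- bay_mouth (a point): Middle of the bay's open mouth, on the bench, 55 mm in front of the bay's origin; same axes as the bay.
- stub0: Spent test stub: flat solid steel disc, diameter 36 mm, 12 mm high, about 90 g, with a 14 mm square chip of film, 2 mm thick, on its top. Lies flat on the bench and slides when pushed. Origin: centre of its underside; z up.
- stub1: Spent test stub: flat solid steel disc, diameter 36 mm, 12 mm high, about 90 g, with a 14 mm square chip of film, 2 mm thick, on its top. Lies flat on the bench and slides when pushed. Origin: centre of its underside; z up.
- stub2: Spent test stub: flat solid steel disc, diameter 36 mm, 12 mm high, about 90 g, with a 14 mm square chip of film, 2 mm thick, on its top. Lies flat on the bench and slides when pushed. Origin: centre of its underside; z up.
- collar: Bystander. Plain steel collar (ring), outer diameter 32 mm, bore 16 mm, 14 mm high, lying flat. Loose. Origin: centre of its underside; z up.
- nut: Bystander. Steel hexagon nut, 30 mm across flats (35 mm across corners), 16 mm high, lying flat. Loose. Origin: centre of its underside; z up.
- post: Bystander. Steel post on a round foot: foot diameter 28 mm, shaft 18 mm, 48 mm tall, standing. Loose. Origin: centre of its underside; z up.
- starknob: Bystander. Black five-lobed clamping knob, 36 mm across, 18 mm high with a thin stud on top to 40 mm, standing stud up. Loose. Origin: centre of its underside; z up.
- jar: Bystander. Small amber glass jar with black cap, diameter 32 mm, 45 mm tall, standing. Loose. Origin: centre of its underside; z up.
- canister: Bystander. Black canister, diameter 74 mm, 112 mm tall, standing well to one side. Loose. Origin: centre of its underside; z up.
- mouse: Bystander. Black computer mouse, 100 x 58 x 32 mm, long side along its own x. Loose. Origin: centre of its underside; z up.
Not all that is in view belongs to the job. Leave any blue or orange look-alike of the stub2 alone.

How it is judged:
By the outcome, as a careful person would: the job done as asked, in the order asked, and still so for the second after the job is handed in, with the robot touching nothing.
It also fails if it takes over 61 s, if anything falls off the work surface, if the arm or the gripper's body presses on something with over 40 N, if the wrist force passes 120 N, or if a joint passes its speed limit or range.

## Working session

There is one attempt and no reset: what is moved stays moved. The work goes in short steps, Python scripts to look and compute and a shell command to move; the robot and the scene stay as the last step left them, time stands still between calls to the robot, and variables do not carry over. Pictures are saved under pics/ and viewed, at most 10 in all, crops included, and the job is handed in when it is done.

```bash
mkdir -p pics; ls
cat > h.py <<'E'
import numpy as np,cv2
from cell import status,get_image,ctrl,models
def world(p,u,v,z=None):
    """pixel -> world; z: plane height, else z_map"""
    xd=(u-p["cx"])/p["fx"]; yd=(v-p["cy"])/p["fy"]
    x,y=xd,yd
    for _ in range(20):
        s=1+p["k1"]*(x*x+y*y); x,y=xd/s,yd/s
    d=np.array([x,-y,-1.0]); R=np.array(p["rotation"]); c=np.array(p["position"])
    if R.shape!=(3,3): raise Exception(R)
    r=R@d
    if z is None: return c+r*p["z_map"][int(v),int(u)]
    return c+r*(z-c[2])/r[2]
def save(p,n,crop=None,s=1):
    im=p["color"][...,::-1]
    if crop: im=im[crop[1]:crop[3],crop[0]:crop[2]]
    cv2.imwrite(f"pics/{n}.png",cv2.resize(im,None,fx=s,fy=s,interpolation=cv2.INTER_CUBIC))
E
python3 - <<'E'
from h import *
for n in ["scene","side"]:
    p=get_image(n); save(p,n+"1")
    print(n,np.round(p["position"]),np.round(p["rotation"],3).tolist())
    for o in ["stub0","bay","collar","nut","post","starknob","jar","canister","mouse"]:
        for b in models.boxes_of(p,o)[:6]:
            r=b["rect"]; u,v=(r[0]+r[2])/2,(r[1]+r[3])/2
            print(o,round(b["score"],2),np.round(r).astype(int).tolist(),np.round(world(p,u,v,10)).astype(int).tolist())
E
```

```text
pics
scene [1102. -554.  836.] [0.754, -0.016, 0.867]Traceback (most recent call last):
  File "<stdin>", line 8, in <module>
  File "h.py", line 10, in world
    if R.shape!=(3,3): raise Exception(R)
                       ^^^^^^^^^^^^^^^^^^
Exception: [ 0.75353551 -0.01640888  0.8671461 ]
```

```bash
python3 -c "
from h import *
print(status.read_state()['clock'],status.read_state()['width'])"
```

```text
0.1 85.39881503810304
```

View pics/scene1.png

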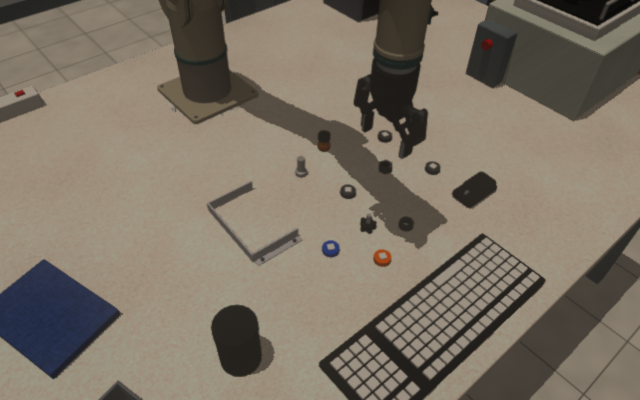

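The scene picture shows three grey stubs at about (385,135), (432,167) and (348,190). The look-alikes are blue (331,248) and orange (382,257), and the bay is around (253,222). Rotation is given as rpy, so I'll fix the helper.

```bash
sed -i 's/^import numpy.*/&\nfrom scipy.spatial.transform import Rotation as Ro/; s/R=np.array(p\["rotation"\])/R=Ro.from_euler("xyz",p["rotation"]).as_matrix()/' h.py
python3 - <<'E'
from h import *
H={"stub0":6,"bay":12,"collar":7,"nut":8,"post":24,"starknob":12,"jar":22,"canister":56,"mouse":16}
for n in ["scene","side"]:
    p=get_image(n); save(p,n+"2", (180,90,520,290) if n=="scene" else None, 2.3 if n=="scene" else 1)
    print(n,np.round(p["position"]))
    for o in H:
        for b in models.boxes_of(p,o)[:6]:
            r=b["rect"]; u,v=(r[0]+r[2])/2,(r[1]+r[3])/2
            print(o,round(b["score"],2),np.round(r).astype(int).tolist(),np.round(world(p,u,v,H[o])).astype(int).tolist())
E
```

```text
scene [1102. -554.  836.]
stub0 0.72 [377, 132, 389, 142] [448, 233, 6]
stub0 0.72 [376, 249, 390, 266] [716, -38, 6]
stub0 0.67 [322, 240, 343, 257] [632, -100, 6]
stub0 0.53 [341, 184, 356, 198] [535, 37, 6]
stub0 0.44 [423, 162, 440, 176] [605, 239, 6]
collar 0.74 [209, 180, 302, 263] [475, -180, 7]
collar 0.53 [399, 214, 411, 232] [682, 64, 7]
collar 0.33 [344, 183, 358, 200] [538, 39, 7]
nut 0.59 [376, 158, 392, 175] [528, 156, 8]
post 0.7 [296, 159, 307, 176] [421, -9, 24]
starknob 0.57 [362, 211, 376, 232] [633, 4, 12]
jar 0.68 [320, 131, 333, 150] [382, 101, 22]
canister 0.74 [213, 305, 262, 379] [708, -377, 56]
mouse 0.65 [455, 172, 496, 211] [723, 248, 16]
side [188. 440. 773.]
stub0 0.75 [296, 239, 310, 251] [531, 40, 6]
stub0 0.74 [206, 284, 222, 304] [606, 244, 6]
stub0 0.73 [255, 183, 270, 198] [715, -31, 6]
stub0 0.51 [266, 328, 282, 344] [447, 239, 6]
stub0 0.45 [297, 184, 311, 195] [632, -97, 6]
bay 0.55 [329, 160, 424, 233] [469, -177, 12]
post 0.56 [348, 245, 362, 263] [418, 3, 24]
post 0.24 [340, 282, 346, 305] [385, 94, 24]
post 0.21 [330, 82, 357, 130] [731, -418, 24]
starknob 0.53 [273, 205, 285, 219] [633, 1, 12]
starknob 0.21 [266, 329, 279, 342] [448, 242, 12]
jar 0.65 [342, 284, 352, 306] [378, 93, 22]
canister 0.66 [330, 83, 358, 130] [704, -380, 56]
mouse 0.6 [147, 248, 197, 296] [709, 263, 16]
```

View pics/scene2.png

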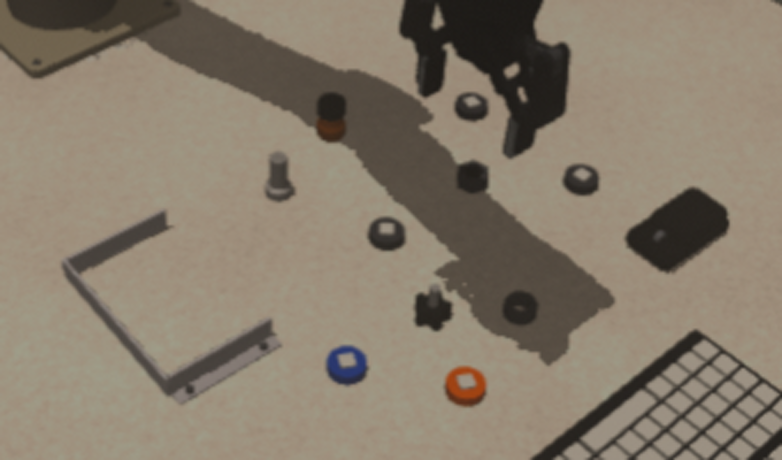

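View pics/side2.png

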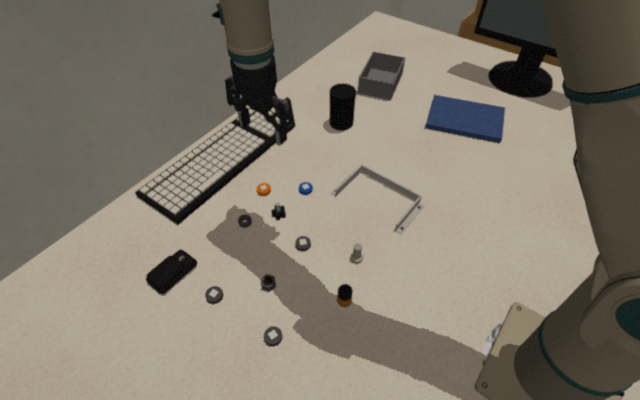

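The crop shows the bay opening towards +y, with wall-top corners at crop pixels (65,262) and (170,383) and wall tips at (168,212) and (271,322). Side view: back corners near (362,168) and (420,198). Next I'll compute the bay pose and the tool orientation.

Run:
```python
from h import *
p=get_image("scene")
for u,v in [(65,262),(170,380),(166,211),(271,322)]:
    print(np.round(world(p,u/2.3+180,v/2.3+90,25)))
p=get_image("side")
for u,v in [(362,168),(421,198),(335,192),(399,228)]:
    print('s',np.round(world(p,u,v,25)))
# height map of bay walls
pts=[]
for v in range(150,245):
    for u in range(320,440):
        if p["z_map"][v,u]>0:
            w=world(p,u,v)
            if 18<w[2]<32: pts.append(w[:2])
pts=np.array(pts,np.float32); print(len(pts),cv2.minAreaRect(pts))
s=status.read_state(); print(s["tool_rot"],s["eef_pos"],s["width"],s["clock"])
```

```text
[ 384. -236.   25.]
[ 558. -241.   25.]
[ 388. -124.   25.]
[ 563. -133.   25.]
s [ 546. -229.   25.]
s [ 376. -226.   25.]
s [ 555. -120.   25.]
s [ 374. -115.   25.]
350 ((469.7904052734375, -180.08189392089844), (115.12657928466797, 178.72691345214844), 87.84923553466797)
[ 3.14156022e+00 -4.21566119e-05  1.57074090e+00] [ 6.50014982e+02 -4.63298095e-04  2.31331889e+02] 85.47147130578975 1.2
```

Bay: inside x about 384–555, y about -235 to -124, nearly square to the axes. The fingers already close along world x, so I'll cup each stub with the slightly open tips and push in -y. I'll start with the stub at (532,39).

```bash
python3 -m handwheel '[{"delta_pos":[-1.95,1.4,-2.5],"yaw":0},{"delta_pos":[-1.95,1.4,-2.5],"yaw":0},{"delta_pos":[-1.95,1.4,-2.5],"yaw":0},{"delta_pos":[-1.95,1.4,-2.5],"yaw":0},{"delta_pos":[-1.95,1.4,-2.5],"yaw":0},{"delta_pos":[-1.95,1.4,-2.5],"yaw":0},{"delta_pos":[0,0,-1.5],"yaw":0},{"delta_pos":[0,0,-1.5],"yaw":0},{"delta_pos":[0,0,0],"yaw":0},{"delta_pos":[0,0,0],"yaw":0}]' -0.43
python3 -c "
from h import *
p=get_image('side'); save(p,'s3',(180,170,440,370),3)
print(status.read_state()['eef_pos'],status.read_state()['width'])"
```

```text
clock: 2.03
eef_pos: [532.8, 84.0, 51.0]
tool_rot: [-3.14, 0.0, 1.571]
force: [-0.4, 0.0, 0.5]
width: 24.2
gripper_force: 0.0
[533.61420437  83.82737264  51.74221383] 24.623873438235446
```

View pics/s3.png

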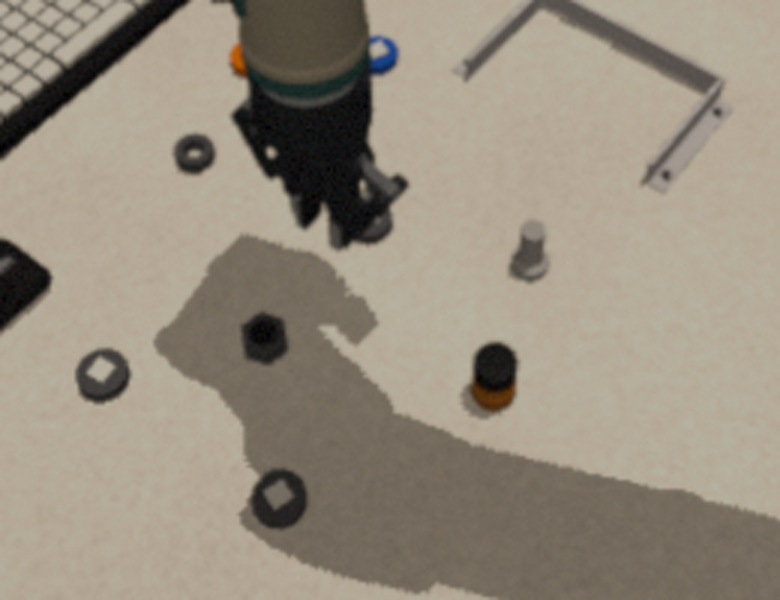

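The arm stands with its fingertips just behind the first stub, and the nut and post are clear. I'll lower and push.

```bash
python3 -m handwheel '[{"delta_pos":[0,0,-1.6],"yaw":0},{"delta_pos":[0,0,-1.6],"yaw":0},{"delta_pos":[0,0,-1.2],"yaw":0},{"delta_pos":[0,0,-0.2],"yaw":0},{"delta_pos":[0,-0.6,0],"yaw":0},{"delta_pos":[0,-0.6,0],"yaw":0},{"delta_pos":[0,-0.6,0],"yaw":0},{"delta_pos":[0,-0.6,0],"yaw":0},{"delta_pos":[0,-0.8,0],"yaw":0},{"delta_pos":[-0.1,-1,0],"yaw":0}]'
python3 -m handwheel '[{"delta_pos":[-0.1,-1.2,0],"yaw":0},{"delta_pos":[-0.1,-1.2,0],"yaw":0},{"delta_pos":[-0.1,-1.2,0],"yaw":0},{"delta_pos":[-0.1,-1.2,0],"yaw":0},{"delta_pos":[-0.1,-1.2,0],"yaw":0},{"delta_pos":[-0.1,-1.2,0],"yaw":0},{"delta_pos":[-0.1,-1.2,0],"yaw":0},{"delta_pos":[-0.1,-1.0,0],"yaw":0},{"delta_pos":[-0.1,-0.6,0],"yaw":0},{"delta_pos":[0,0,0],"yaw":0}]'
python3 -c "
from h import *
p=get_image('scene'); save(p,'s4',(180,90,520,290),2.3)
for n in ['scene','side']:
  p=get_image(n)
  for b in models.boxes_of(p,'stub0'):
    r=b['rect'];print(n,np.round(world(p,(r[0]+r[2])/2,(r[1]+r[3])/2,6)))"
```

```text
clock: 2.92
eef_pos: [532.6, 41.8, 5.8]
tool_rot: [3.14, -0.001, 1.571]
force: [0.5, 1.5, 2.0]
width: 24.2
gripper_force: 0.5
clock: 3.75
eef_pos: [522.5, -60.4, 5.2]
tool_rot: [-3.141, 0.001, 1.568]
force: [0.3, -0.4, 0.0]
width: 24.6
gripper_force: 0.0
scene [ 635. -101.    6.]
scene [718. -40.   6.]
scene [515. -75.   6.]
scene [604. 238.   6.]
scene [448. 243.   6.]
side [450. 239.   6.]
side [636. -93.   6.]
side [715. -32.   6.]
side [603. 247.   6.]
```

View pics/s4.png

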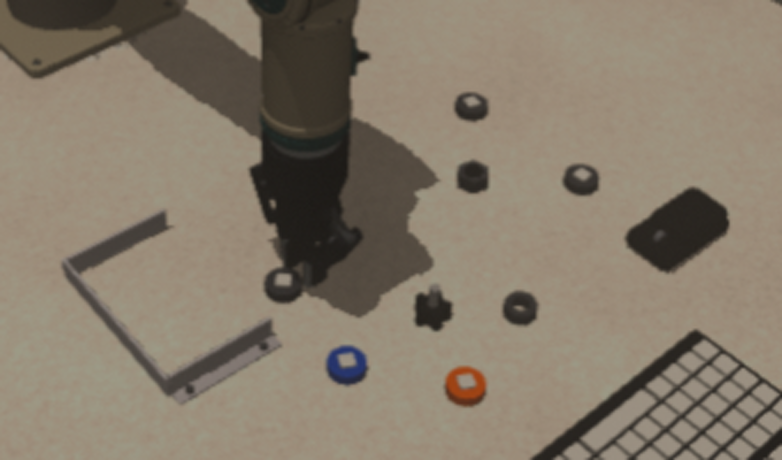

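The stub is nested in front of the tips at crop pixel (284,284) and heading for the mouth. I'll push it in, back off and lift.

```bash
python3 -m handwheel '[{"delta_pos":[-0.1,-0.8,0],"yaw":0},{"delta_pos":[-0.1,-1.2,0],"yaw":0},{"delta_pos":[-0.1,-1.3,0],"yaw":0},{"delta_pos":[-0.1,-1.3,0],"yaw":0},{"delta_pos":[-0.1,-1.3,0],"yaw":0},{"delta_pos":[-0.1,-1.3,0],"yaw":0},{"delta_pos":[-0.1,-1.3,0],"yaw":0},{"delta_pos":[-0.1,-1.2,0],"yaw":0},{"delta_pos":[0,-0.8,0],"yaw":0},{"delta_pos":[0,-0.5,0],"yaw":0}]'
python3 -m handwheel '[{"delta_pos":[0,-0.4,0],"yaw":0},{"delta_pos":[0,0,0],"yaw":0},{"delta_pos":[0,1.5,0],"yaw":0},{"delta_pos":[0,1.5,0],"yaw":0},{"delta_pos":[0,0,3],"yaw":0},{"delta_pos":[0,0,3.5],"yaw":0},{"delta_pos":[0,0,3.5],"yaw":0},{"delta_pos":[0,3.5,0],"yaw":0},{"delta_pos":[0,3.5,0],"yaw":0},{"delta_pos":[0,3.5,0],"yaw":0}]'
python3 -m handwheel '[{"delta_pos":[-0.9,3.5,0],"yaw":0},{"delta_pos":[-0.9,3.5,0],"yaw":0},{"delta_pos":[-0.9,3.5,0],"yaw":0},{"delta_pos":[-0.9,3.5,0],"yaw":0},{"delta_pos":[-0.9,3.5,0],"yaw":0},{"delta_pos":[-0.9,3.5,0],"yaw":0},{"delta_pos":[-0.9,3.5,0],"yaw":0},{"delta_pos":[0,3.5,0],"yaw":0},{"delta_pos":[0,3.5,0],"yaw":0},{"delta_pos":[0,0,0],"yaw":0}]'
python3 -c "
from h import *
for n in ['scene','side']:
  p=get_image(n)
  for b in models.boxes_of(p,'stub0'):
    r=b['rect'];print(n,np.round(world(p,(r[0]+r[2])/2,(r[1]+r[3])/2,6)))"
```

```text
clock: 4.83
eef_pos: [514.6, -170.0, 5.3]
tool_rot: [-3.141, 0.001, 1.569]
force: [0.1, -0.1, -0.7]
width: 24.0
gripper_force: 0.3
clock: 5.67
eef_pos: [515.5, -35.6, 106.3]
tool_rot: [3.139, -0.0, 1.57]
force: [-0.2, 0.9, 0.7]
width: 24.0
gripper_force: 0.0
clock: 6.5
eef_pos: [450.6, 288.6, 105.7]
tool_rot: [3.14, -0.008, 1.583]
force: [0.4, 1.7, -0.3]
width: 24.2
gripper_force: 0.0
scene [ 512. -194.    6.]
scene [ 634. -103.    6.]
scene [445. 241.   6.]
scene [604. 237.   6.]
scene [715. -44.   6.]
side [ 513. -195.    6.]
side [444. 244.   6.]
side [629. -92.   6.]
side [716. -37.   6.]
side [609. 253.   6.]
```

The first stub is in at (512,-195). Next is the stub at (447,240), passing the post on its +x side.

```bash
python3 -m handwheel '[{"delta_pos":[0,0,-3.3],"yaw":0},{"delta_pos":[-0.2,0,-3.3],"yaw":0},{"delta_pos":[0,0,-2.6],"yaw":0},{"delta_pos":[0,0,-0.8],"yaw":-0.01},{"delta_pos":[0,-0.6,0],"yaw":0},{"delta_pos":[0,-0.6,0],"yaw":0},{"delta_pos":[0,-0.6,0],"yaw":0},{"delta_pos":[0,-0.6,0],"yaw":0},{"delta_pos":[0,-0.8,0],"yaw":0},{"delta_pos":[0.1,-1,0],"yaw":0}]'
python3 -m handwheel '[{"delta_pos":[0.2,-1.2,0],"yaw":0},{"delta_pos":[0.2,-1.2,0],"yaw":0},{"delta_pos":[0.2,-1.2,0],"yaw":0},{"delta_pos":[0.2,-1.2,0],"yaw":0},{"delta_pos":[0.2,-1.2,0],"yaw":0},{"delta_pos":[0.2,-1.2,0],"yaw":0},{"delta_pos":[0.2,-1.2,0],"yaw":0},{"delta_pos":[0.2,-1.2,0],"yaw":0},{"delta_pos":[0.2,-1.2,0],"yaw":0},{"delta_pos":[0.2,-1.2,0],"yaw":0}]'
python3 -m handwheel '[{"delta_pos":[0.2,-1.2,0],"yaw":0},{"delta_pos":[0.2,-1.2,0],"yaw":0},{"delta_pos":[0.2,-1.2,0],"yaw":0},{"delta_pos":[0.2,-1.2,0],"yaw":0},{"delta_pos":[0.2,-1.2,0],"yaw":0},{"delta_pos":[0.2,-1.2,0],"yaw":0},{"delta_pos":[0.2,-1.2,0],"yaw":0},{"delta_pos":[0.1,-1,0],"yaw":0},{"delta_pos":[0,-0.6,0],"yaw":0},{"delta_pos":[0,0,0],"yaw":0}]'
python3 -c "
from h import *
for n in ['scene','side']:
  p=get_image(n)
  if n=='scene': save(p,'s5',(180,90,520,290),2.3)
  for o in ['stub0','post']:
   for b in models.boxes_of(p,o):
    r=b['rect'];print(n,o,np.round(world(p,(r[0]+r[2])/2,(r[1]+r[3])/2,6 if o=='stub0' else 24)))"
```

```text
clock: 7.53
eef_pos: [451.6, 236.0, 6.4]
tool_rot: [3.14, -0.001, 1.561]
force: [-0.6, 1.0, 0.4]
width: 24.3
gripper_force: 0.5
clock: 8.37
eef_pos: [471.2, 114.3, 5.4]
tool_rot: [3.141, 0.0, 1.56]
force: [-0.0, 0.8, 0.1]
width: 24.5
gripper_force: 0.7
clock: 9.2
eef_pos: [485.7, 13.6, 5.3]
tool_rot: [-3.141, 0.001, 1.558]
force: [-0.1, 0.4, 0.4]
width: 24.1
gripper_force: 0.0
scene stub0 [ 515. -191.    6.]
scene stub0 [604. 237.   6.]
scene stub0 [631. -97.   6.]
scene stub0 [713. -38.   6.]
scene stub0 [487. -12.   6.]
scene post [421.  -5.  24.]
side stub0 [601. 245.   6.]
side stub0 [ 512. -197.    6.]
side stub0 [716. -29.   6.]
side post [421.  -2.  24.]
```

View pics/s5.png

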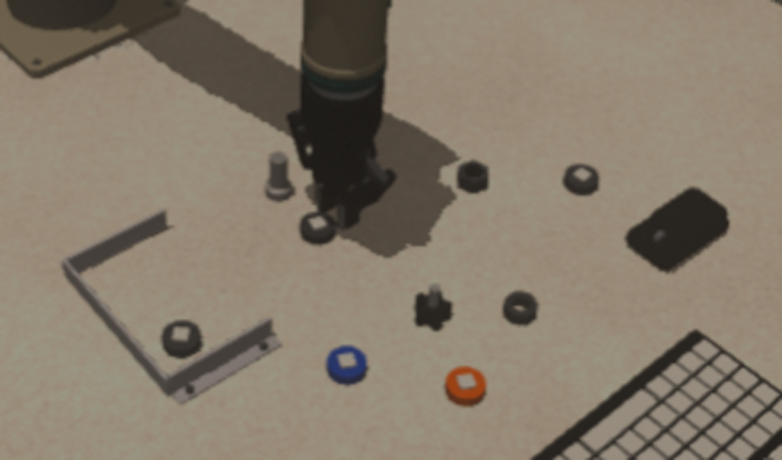

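One stub is inside the bay at crop pixel (181,338). The second is nested at (318,227), next to the untouched post at (279,177). I'll continue it into the bay's left half.

```bash
python3 -m handwheel '[{"delta_pos":[0,-0.8,0],"yaw":0},{"delta_pos":[0,-1.2,0],"yaw":0},{"delta_pos":[0,-1.2,0],"yaw":0},{"delta_pos":[-0.2,-1.2,0],"yaw":0},{"delta_pos":[-0.4,-1.2,0],"yaw":0},{"delta_pos":[-0.4,-1.2,0],"yaw":0},{"delta_pos":[-0.4,-1.2,0],"yaw":0},{"delta_pos":[-0.4,-1.2,0],"yaw":0},{"delta_pos":[-0.4,-1.2,0],"yaw":0},{"delta_pos":[-0.4,-1.2,0],"yaw":0}]'
python3 -m handwheel '[{"delta_pos":[-0.4,-1.2,0],"yaw":0},{"delta_pos":[-0.4,-1.2,0],"yaw":0},{"delta_pos":[-0.4,-1.2,0],"yaw":0},{"delta_pos":[-0.4,-1.2,0],"yaw":0},{"delta_pos":[-0.3,-1.0,0],"yaw":0},{"delta_pos":[-0.2,-0.8,0],"yaw":0},{"delta_pos":[0,-0.6,0],"yaw":0},{"delta_pos":[0,0,0],"yaw":0},{"delta_pos":[0,1.5,0],"yaw":0},{"delta_pos":[0,1.5,0],"yaw":0}]'
python3 -m handwheel '[{"delta_pos":[0,0,3],"yaw":0},{"delta_pos":[0,0,3.5],"yaw":0},{"delta_pos":[0,0,3.5],"yaw":0},{"delta_pos":[2,3,0],"yaw":0},{"delta_pos":[2,3,0],"yaw":0},{"delta_pos":[2,3,0],"yaw":0},{"delta_pos":[2,3,0],"yaw":0},{"delta_pos":[2,3,0],"yaw":0},{"delta_pos":[2,3,0],"yaw":0},{"delta_pos":[0,0,0],"yaw":0}]'
python3 -c "
from h import *
for n in ['scene','side']:
  p=get_image(n)
  for o in ['stub0']:
   for b in models.boxes_of(p,o):
    r=b['rect'];print(n,o,np.round(world(p,(r[0]+r[2])/2,(r[1]+r[3])/2,6 if o=='stub0' else 24)))"
```

```text
clock: 10.33
eef_pos: [459.8, -100.7, 5.3]
tool_rot: [3.141, -0.0, 1.561]
force: [-0.3, 0.9, 0.8]
width: 24.2
gripper_force: 0.3
clock: 11.17
eef_pos: [439.4, -142.2, 5.3]
tool_rot: [3.141, 0.0, 1.559]
force: [-0.2, 0.4, -0.1]
width: 24.3
gripper_force: 0.0
clock: 12.0
eef_pos: [563.5, 48.4, 106.4]
tool_rot: [3.134, -0.008, 1.57]
force: [1.2, 1.5, 0.1]
width: 24.5
gripper_force: 0.0
scene stub0 [ 436. -200.    6.]
scene stub0 [605. 243.   6.]
scene stub0 [ 630. -100.    6.]
scene stub0 [715. -36.   6.]
scene stub0 [ 510. -192.    6.]
side stub0 [ 437. -195.    6.]
side stub0 [710. -29.   6.]
side stub0 [600. 242.   6.]
```

The second stub is in at about (436,-198). Now the last one, at (603,242), passing between nut and starknob.

```bash
python3 -m handwheel '[{"delta_pos":[0.6,3.5,0],"yaw":0},{"delta_pos":[0.6,3.5,0],"yaw":0},{"delta_pos":[0.6,3.5,0],"yaw":0},{"delta_pos":[0.6,3.5,0],"yaw":0},{"delta_pos":[0.6,3.5,0],"yaw":0},{"delta_pos":[0.6,3.5,0],"yaw":0},{"delta_pos":[0.5,3,0],"yaw":0},{"delta_pos":[0,0,0],"yaw":0},{"delta_pos":[0,0,-3.3],"yaw":0},{"delta_pos":[0,0,-3.3],"yaw":0}]'
```

```text
clock: 13.03
eef_pos: [601.7, 277.7, 40.5]
tool_rot: [3.137, -0.001, 1.56]
force: [0.7, -0.8, -0.6]
width: 24.3
gripper_force: 0.0
```

```bash
python3 -m handwheel '[{"delta_pos":[0.2,1.0,0],"yaw":0},{"delta_pos":[0,0,-2.6],"yaw":0},{"delta_pos":[0,0,-0.9],"yaw":0},{"delta_pos":[0,-0.6,0],"yaw":0},{"delta_pos":[0,-0.6,0],"yaw":0},{"delta_pos":[0,-0.6,0],"yaw":0},{"delta_pos":[0,-0.6,0],"yaw":0},{"delta_pos":[0,-0.8,0],"yaw":0},{"delta_pos":[0,-1,0],"yaw":0},{"delta_pos":[0,-1,0],"yaw":0}]'
python3 -m handwheel '[{"delta_pos":[-0.1,-1.2,0],"yaw":0},{"delta_pos":[-0.2,-1.2,0],"yaw":0},{"delta_pos":[-0.2,-1.2,0],"yaw":0},{"delta_pos":[-0.2,-1.2,0],"yaw":0},{"delta_pos":[-0.2,-1.2,0],"yaw":0},{"delta_pos":[-0.2,-1.2,0],"yaw":0},{"delta_pos":[-0.2,-1.2,0],"yaw":0},{"delta_pos":[-0.1,-1.0,0],"yaw":0},{"delta_pos":[-0.1,-0.6,0],"yaw":0},{"delta_pos":[0,0,0],"yaw":0}]'
python3 -c "
from h import *
for n in ['scene','side']:
  p=get_image(n)
  if n=='scene': save(p,'s6',(180,90,520,290),2.3)
  for o in ['stub0','nut','starknob']:
   for b in models.boxes_of(p,o):
    r=b['rect'];print(n,o,np.round(world(p,(r[0]+r[2])/2,(r[1]+r[3])/2,6 if o=='stub0' else 10)))"
```

```text
clock: 13.87
eef_pos: [602.4, 235.3, 5.1]
tool_rot: [3.14, -0.001, 1.561]
force: [-0.2, 0.5, 0.4]
width: 24.3
gripper_force: 0.7
clock: 14.7
eef_pos: [586.7, 133.2, 4.0]
tool_rot: [-3.141, 0.002, 1.558]
force: [-0.0, 0.2, 0.3]
width: 24.2
gripper_force: 0.0
scene stub0 [ 435. -201.    6.]
scene stub0 [ 636. -100.    6.]
scene stub0 [718. -37.   6.]
scene starknob [633.   1.  10.]
scene starknob [592. 100.  10.]
side stub0 [632. -94.   6.]
side stub0 [ 511. -198.    6.]
side stub0 [ 439. -197.    6.]
side stub0 [711. -28.   6.]
side nut [532. 165.  10.]
side starknob [632.   2.  10.]
```

View pics/s6.png

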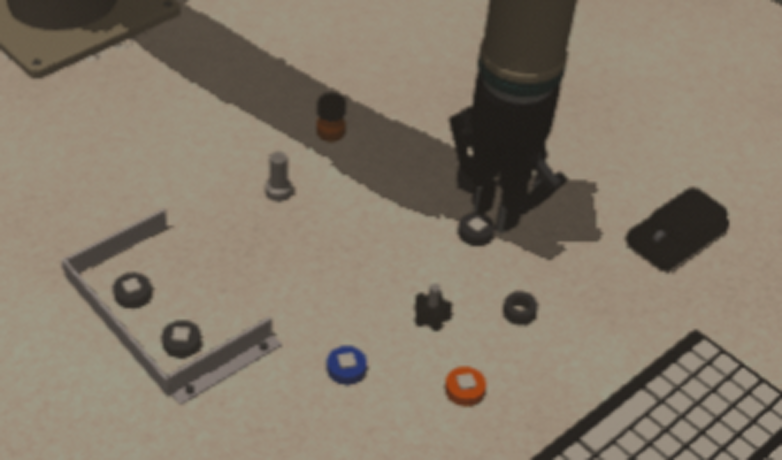

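Two stubs lie in the bay at crop (132,289) and (181,338). The third is nested at (476,228) and clear of the starknob. I'll slant it into the bay.

```bash
python3 -m handwheel '[{"delta_pos":[-0.2,-0.6,0],"yaw":0},{"delta_pos":[-0.4,-1.0,0],"yaw":0},{"delta_pos":[-0.5,-1.2,0],"yaw":0},{"delta_pos":[-0.5,-1.2,0],"yaw":0},{"delta_pos":[-0.5,-1.2,0],"yaw":0},{"delta_pos":[-0.5,-1.2,0],"yaw":0},{"delta_pos":[-0.5,-1.2,0],"yaw":0},{"delta_pos":[-0.5,-1.2,0],"yaw":0},{"delta_pos":[-0.5,-1.2,0],"yaw":0},{"delta_pos":[-0.5,-1.2,0],"yaw":0}]'
python3 -m handwheel '[{"delta_pos":[-0.5,-1.2,0],"yaw":0},{"delta_pos":[-0.5,-1.2,0],"yaw":0},{"delta_pos":[-0.5,-1.2,0],"yaw":0},{"delta_pos":[-0.5,-1.2,0],"yaw":0},{"delta_pos":[-0.5,-1.2,0],"yaw":0},{"delta_pos":[-0.5,-1.2,0],"yaw":0},{"delta_pos":[-0.5,-1.2,0],"yaw":0},{"delta_pos":[-0.4,-1.0,0],"yaw":0},{"delta_pos":[-0.2,-0.6,0],"yaw":0},{"delta_pos":[0,0,0],"yaw":0}]'
python3 -c "
from h import *
for n in ['scene','side']:
  p=get_image(n)
  for b in models.boxes_of(p,'stub0'):
    r=b['rect'];print(n,np.round(world(p,(r[0]+r[2])/2,(r[1]+r[3])/2,6)))"
```

```text
clock: 15.93
eef_pos: [540.5, 22.8, 4.4]
tool_rot: [3.142, -0.0, 1.561]
force: [0.6, 0.2, 0.6]
width: 24.2
gripper_force: 0.4
clock: 16.77
eef_pos: [499.1, -78.2, 4.2]
tool_rot: [-3.14, 0.001, 1.558]
force: [-0.7, -0.6, -0.2]
width: 24.4
gripper_force: 0.0
scene [ 439. -204.    6.]
scene [ 496. -106.    6.]
scene [720. -39.   6.]
scene [635. -98.   6.]
scene [ 518. -195.    6.]
side [716. -35.   6.]
side [ 437. -197.    6.]
side [630. -99.   6.]
side [ 510. -203.    6.]
```

```bash
python3 -m handwheel '[{"delta_pos":[-0.3,-0.7,0],"yaw":0},{"delta_pos":[-0.5,-1.0,0],"yaw":0},{"delta_pos":[-0.5,-1.2,0],"yaw":0},{"delta_pos":[-0.5,-1.1,0],"yaw":0},{"delta_pos":[-0.4,-1.0,0],"yaw":0},{"delta_pos":[-0.2,-0.7,0],"yaw":0},{"delta_pos":[0,-0.5,0],"yaw":0},{"delta_pos":[0,0,0],"yaw":0},{"delta_pos":[0,1.5,0],"yaw":0},{"delta_pos":[0,1.5,0],"yaw":0}]'
python3 -m handwheel '[{"delta_pos":[0,0,3],"yaw":0},{"delta_pos":[0,0,3.5],"yaw":0},{"delta_pos":[0,0,3.5],"yaw":0},{"delta_pos":[1.5,3,0],"yaw":0},{"delta_pos":[1.5,3,0],"yaw":0},{"delta_pos":[1.5,3,0],"yaw":0},{"delta_pos":[1.5,3,0],"yaw":0},{"delta_pos":[0,0,3],"yaw":0},{"delta_pos":[0,0,0],"yaw":0},{"delta_pos":[0,0,0],"yaw":0}]'
python3 -c "
from h import *
for n in ['scene','side']:
  p=get_image(n)
  if n=='scene': save(p,'s7',(180,90,520,290),2.3)
  for b in models.boxes_of(p,'stub0'):
    r=b['rect'];print(n,np.round(world(p,(r[0]+r[2])/2,(r[1]+r[3])/2,6)))"
```

```text
clock: 17.8
eef_pos: [476.3, -108.5, 4.2]
tool_rot: [3.141, 0.0, 1.558]
force: [0.0, 0.8, -0.3]
width: 24.2
gripper_force: 0.0
clock: 18.63
eef_pos: [537.0, 13.1, 135.3]
tool_rot: [3.139, -0.0, 1.563]
force: [-0.7, -0.7, 0.0]
width: 24.4
gripper_force: 0.0
scene [ 517. -193.    6.]
scene [715. -38.   6.]
scene [ 437. -200.    6.]
scene [ 476. -166.    6.]
scene [ 634. -101.    6.]
side [ 515. -198.    6.]
side [ 437. -197.    6.]
side [ 474. -168.    6.]
side [710. -30.   6.]
```

View pics/s7.png

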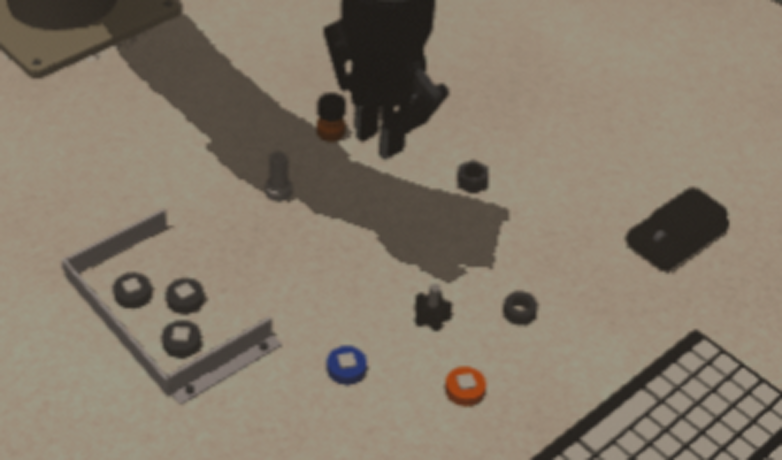

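All three stubs lie flat in the bay at crop (132,289), (185,295) and (181,338), behind the mouth line. Their y is about -198, -167 and -195, against a mouth at about -123. The bystanders are where they started.

```bash
python3 -c "
from cell import ctrl
print(ctrl.finish_job())"
```

```text
the job is handed in; nothing more can be done
None
```

I pushed all three stubs into the scrap bay, where they lie flat and behind the mouth line; the other items look undisturbed in the last picture, and I handed the job in after about 19 s of robot time.

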